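# Set out the turning samples on their display discs

## Task

Set each of the four wooden samples upright on the plywood display disc whose green footprint matches its foot in shape and size, centred on the footprint, with the square block and the wave-carved bar turned to line up with theirs. Set them down rather than dropping them, do not tip any over, and leave the mug and the glue bottle where they stand.

Things in the scene. Friction and masses are not known exactly. Their poses are not given: they have to be found in the camera images.
- spindle_mid (a point): Turned beaded spindle sample, mid-brown wood, 90 mm tall, round foot 42 mm across; this point is on its axis half-way up (45 mm above its underside), in a straight band 38 mm across that runs from 17 mm below to 17 mm above it (above the band: a neck, a 38 mm bead and a top tapering to 24 mm). z points up.
- roundbox_mid (a point): Squat round turned box, very dark wood, lid glued shut, brass dot on top, 60 mm across and 50 mm tall; this point is its centre (25 mm above its underside). z points up.
- block_mid (a point): Checkered glue-up block of pale and dark wood, a 50 x 50 mm square, 50 mm tall; this point is its centre (25 mm above its underside). x and y point out of two of its sides, z up.
- wave_mid (a point): Wave-carved bar of pale wood with four rounded ripples across its top, 80 mm long (its x), 32 mm wide (its y), 44 mm tall; this point is its centre (22 mm above its underside). z points up.
- disc_spindle: Fixed round plywood display disc 112 mm across, 6 mm thick, with a small round dark green footprint 50 mm across at its centre; origin at the centre of its underside, on the bench. Its green footprint is flush with its top.
- disc_roundbox: Fixed round plywood display disc 112 mm across, 6 mm thick, with a large round dark green footprint 70 mm across at its centre; origin at the centre of its underside.
- disc_block: Fixed round plywood display disc 112 mm across, 6 mm thick, with a square dark green footprint 58 x 58 mm at its centre, its sides along the disc's x and y; origin at the centre of its underside.
- disc_wave: Fixed round plywood display disc 112 mm across, 6 mm thick, with an oblong dark green footprint 90 mm along the disc's x and 42 mm along its y at its centre; origin at the centre of its underside.
- mug_mid (a point): White mug, 76 mm across plus a handle, 85 mm tall, standing loose among the things, to be left alone; this point is on its axis 42.5 mm above the bench.
- glue_mid (a point): Yellow glue bottle with an orange cap, 50 mm across, 120 mm tall, standing loose among the things, to be left alone; this point is on its axis 60 mm above the bench. (A roll of tape, 64 mm across and 24 mm high, also lies among the things, and is of no concern.)

How it is judged:
By the outcome, as a careful person would: the job done as asked, in the order asked, and still so for the second after the job is handed in, with the robot touching nothing.
It also fails if it takes over 109 s, if anything falls off the work surface, if the arm or the gripper's body presses on something with over 40 N, if the wrist force passes 120 N, or if a joint passes its speed limit or range.

## Robot

A 6-joint arm with a two-finger parallel gripper is mounted at the origin on the work surface. World frame = base frame: x ahead of the robot, y to its left, z up, the work surface at z = 0. Lengths are in m, angles in degrees, forces in N, time in s.
With the tool pointing down it reaches from about 0.3 to 0.75 m from the base axis. Payload 8.5 kg.
Tool frame: the origin (TCP) lies on the centre line of the jaws, within the pads' length; the fingertips stand 22 mm ahead of it and the grasp point (between the pads) lies 3 mm ahead of it; z points along the fingers, y is the line along which they close (so a half turn about z gives the same grasp; the last joint's range is limited). The gripper opens to 88 mm and grips with 3 to 60 N. Pads are 18 mm wide; open, the fingers measure 123 mm over their backs; the gripper's body (75 mm by 187 mm) begins 45 mm behind the grasp point.
Start: joints at [64.498, 21.807, 74.336, -0, 83.858, -12.336], TCP at [0.125, 0.536, 0.261] pointing down, gripper open.
Joint ranges: [-178.18, 178.18], [-50.72, 133.34], [12.68, 142.11], [-81.47, 261.47], [9.98, 163.14], [-165.26, 165.26]. Speed limits (degrees/s): [136.94, 136.94, 180, 180, 180, 180].

## Interface

Orientations are given as [roll, pitch, yaw] about the fixed x, y, z axes, in that order (R = Rz(yaw) Ry(pitch) Rx(roll)).
In Python, from cell import * gives the robot as it stands.
- The arm moves only by the tool step_arm, never from a script. Its argument "targets" is a list of rows, each an object of numbers: "x", "y", "z": the shift along the tool's x, y, z in units of 50 mm (1.0 is 50 mm); "spin": the turn about the tool's z in units of 5 degrees (1.0 is 5 degrees); "jaw": the finger opening in mm, from 0 to 88.1. A call has 1 to 20 rows; each row is the pose to reach, as a shift and turn from the pose commanded when the call began, along the tool's axes at that moment; what a row does not reach only later rows make up. A row lasts 1/10 s, in which the tool goes at most 50 mm and 8.59 degrees, less where a joint would pass 70% of its speed; a pose out of reach is approached as far as the arm can. A call with a gripper value outside its range is refused whole. The fingers move at their own pace and stop on an object; the grip force is fixed at half the most. Time passes only in rows, so rows that repeat a pose let the fingers close. It gives the time, the measured TCP pose, the force, the opening and the grip force at its end, in the units of the state.
- observe(): the state, without advancing time (a new reading comes with each control period).
- get_image(name): name is "scene" or "top" or "wrist"; returns (picture, depth): 400x640x3 uint8, red, green, blue; 400x640 float32, m along the optical axis (not along the pixel's ray), 0 where there is no reading.
- camera_info(name): a dict with "intrinsics" (3x3 intrinsics, pixels), "R" (3x3) and "t" (3): a world point X has camera coordinates R X + t. Camera axes: x right, y down, z forward; pixel columns grow to the right and rows downward; lengths in m; the calibration is good to about 2 mm. The wrist camera is an equidistant fisheye: a pixel r from the principal point sees the ray r / f radians off the axis. A picture is of the moment at which its call begins: read the wrist's pose just before it. camera_info takes no time and is no camera call; for the wrist camera it gives the pose at the moment of the call.
- close_job(): hands the job in; it is judged then, once.
The state is a dict: "time_s": time; "q": joint angles; "dq": joint speeds; "tau": joint torques, N m; "ee_pos": TCP position; "tcp_rot": TCP orientation; "wrist_force": force on the tool from outside, world axes, zero at the start; "wrist_torque": the same for the moment, N m; "width": opening from 0.0 (shut) to 1.0 (fully open); "grip_force": force on a finger pad.
Only numpy, scipy, OpenCV 4.12 (cv2) and the standard library are available. Lean on these libraries where they do the work, as an engineer would, in place of code of your own. Each camera call takes 0.05 s, during which the arm holds its last target. There are 200 camera calls.

## Working session

There is one attempt and no reset: what is moved stays moved. The work goes in short steps, Python scripts to look and compute and a tool call to move; the robot and the scene stay as the last step left them, time stands still between calls to the robot, and variables do not carry over. Pictures are saved under pics/ and viewed, at most 14 in all, crops included, and the job is handed in when it is done.

Besides the shell and the picture viewer there is one more tool, called after ">>>" by a JSON object that holds its "op" and its "data". step_arm: Moves the arm, as the interface text tells. Its arguments: {"type":"object","properties":{"targets":{"type":"array"}},"required":["targets"]}

```bash
mkdir -p pics; ls; python3 - <<'E'
from cell import *
import cv2,numpy as np
for n in ("top","scene"):
    p,d=get_image(n); cv2.imwrite(f"pics/{n}0.png",p[:,:,::-1]); np.savez(f"{n}0.npz",p=p,d=d)
    c=camera_info(n); print(n,c)
print(camera_info("wrist")); print(observe())
E
```

```text
pics
top {'intrinsics': array([[382.19778981,   0.        , 318.03879598],
       [  0.        , 382.19778981, 198.76820648],
       [  0.        ,   0.        ,   1.        ]]), 'R': array([[ 0.05692675, -0.99836839, -0.00446206],
       [-0.97709196, -0.05479448, -0.20564255],
       [ 0.20506253,  0.0160664 , -0.978617  ]]), 't': array([-0.02580188,  0.53841112,  1.04157335])}
scene {'intrinsics': array([[490.32571143,   0.        , 315.50260507],
       [  0.        , 490.32571143, 199.23174035],
       [  0.        ,   0.        ,   1.        ]]), 'R': array([[-0.73800546,  0.67478956, -0.00264348],
       [ 0.53403276,  0.58165854, -0.61358158],
       [-0.41250084, -0.45423826, -0.78962691]]), 't': array([ 0.38930132, -0.25489551,  1.33561879])}
{'intrinsics': array([[309.70691629,   0.        , 318.9388826 ],
       [  0.        , 309.70691629, 200.06554184],
       [  0.        ,   0.        ,   1.        ]]), 'R': array([[ 0.2282163 ,  0.97360967, -0.00123408],
       [ 0.93843505, -0.21963331,  0.26664746],
       [ 0.25933951, -0.06201141, -0.96379334]]), 't': array([-0.54952883, -0.03566354,  0.38892086])}
{'time_s': 0.1, 'q': array([ 6.45007706e+01,  2.18353036e+01,  7.43788252e+01,  9.80020128e-05,
        8.38580141e+01, -1.23370683e+01]), 'dq': array([-0.04780577, -0.10966182, -0.12093374,  0.0016406 ,  0.04956357,
        0.05641661]), 'tau': array([ 2.25970543e-03, -4.38662481e+01, -2.24908751e+01,  7.14376126e-02,
        3.42435774e-02, -6.00345970e-05]), 'ee_pos': array([0.12515385, 0.5353396 , 0.26022595]), 'tcp_rot': array([-1.79929544e+02, -1.55094073e-02,  1.66837819e+02]), 'wrist_force': array([ 0.22313565,  0.0676042 , -0.21138938]), 'wrist_torque': array([-0.01647432, -0.0011873 , -0.04592138]), 'grip_force': 0.0, 'width': 1.0019504833711816}
```

View pics/top0.png

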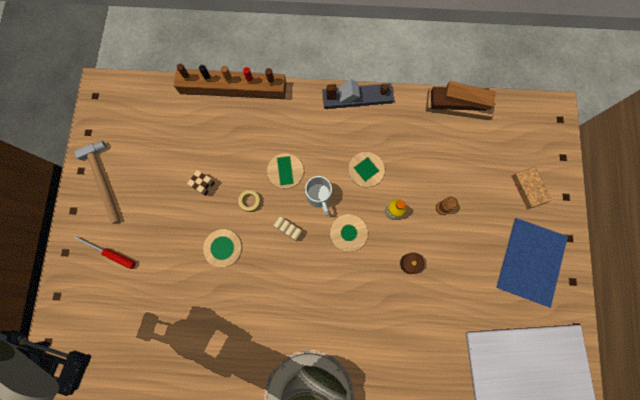

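View pics/scene0.png

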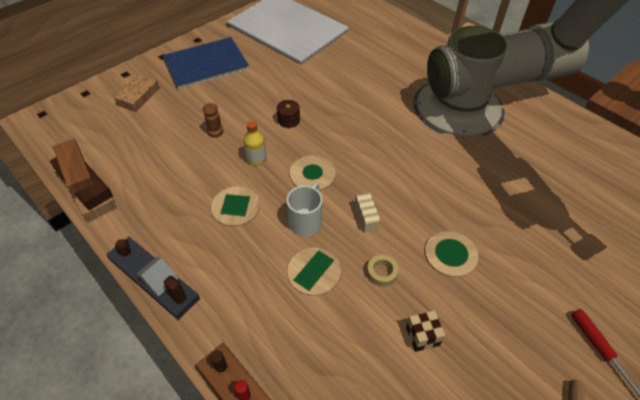

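Top view: discs wave (285,170), block (366,168), spindle (349,233), roundbox (222,248). Samples: block (201,183), wave bar (288,229), spindle (447,205), roundbox (412,263). The mug is at (318,190) with its handle towards (330,212), and the glue bottle is at (397,209). The scene view agrees.

```bash
cat > h.py <<'E'
import cv2,numpy as np
def rays(c,uv,fish=False):
    uv=np.asarray(uv,float).reshape(-1,2);K=c["intrinsics"]
    x=(uv-[K[0,2],K[1,2]])/[K[0,0],K[1,1]]
    if fish:
        r=np.linalg.norm(x,axis=1,keepdims=True)+1e-9; v=np.c_[x/r*np.sin(r),np.cos(r)]
    else: v=np.c_[x,np.ones(len(x))]
    return -c["R"].T@c["t"], v@c["R"]
def onplane(c,uv,z,fish=False):
    o,v=rays(c,uv,fish); return (o+v*((z-o[2])/v[:,2:]))[:,:2]
def cloud(c,d,fish=False):
    vv,uu=np.mgrid[:d.shape[0],:d.shape[1]]
    o,v=rays(c,np.c_[uu.ravel(),vv.ravel()],fish)
    zc=(v@c["R"].T)[:,2]
    return (o+v*(d.ravel()/zc)[:,None]).reshape(*d.shape,3)
def greens(p):
    h=cv2.cvtColor(p,cv2.COLOR_RGB2HSV); m=cv2.inRange(h,(60,120,40),(95,255,200))
    cs,_=cv2.findContours(m,cv2.RETR_EXTERNAL,cv2.CHAIN_APPROX_NONE)
    return [k.reshape(-1,2) for k in cs if cv2.contourArea(k)>60]
def rect(w):  # metres -> centre mm, size mm, angle of long side
    (cx,cy),(a,b),t=cv2.minAreaRect((w*1000).astype(np.float32))
    if a<b: a,b,t=b,a,t+90
    return np.round([cx,cy,a,b,(t+90)%180-90],1)
E
python3 - <<'E'
from cell import camera_info
from h import *
for n in("top","scene"):
    f=np.load(n+"0.npz");c=camera_info(n);P=cloud(c,f["d"])
    print(n,"bench z",np.median(P[...,2]))
    for k in greens(f["p"]): print(" green",k.mean(0).round(),rect(onplane(c,k,.006)))
    ok=(f["d"]>0)&(P[...,2]>.014)&(P[...,2]<.2)&(P[...,0]>.2)&(P[...,0]<.75)&(abs(P[...,1])<.45)
    N,L,S,C=cv2.connectedComponentsWithStats(ok.astype(np.uint8))
    for i in range(1,N):
        if S[i,4]<60: continue
        Q=P[L==i];zt=np.percentile(Q[:,2],90);T=Q[Q[:,2]>zt-.012]
        print(" obj",C[i].round(),S[i,4],"top",zt.round(3),"all",rect(Q[:,:2]),"toprect",rect(T[:,:2]))
E
```

```text
top bench z -0.0005645650389798362
 green [222. 248.] [388.2 279.5  62.3  61.2 -86.8]
 green [348. 233.] [453.1 -90.   42.1  41.5 -42.2]
 green [366. 169.] [ 651.2 -135.3   53.2   53.1   40.8]
 green [285. 170.] [632.3 111.9  84.5  37.   11.3]
 obj [201. 182.] 366 top 0.053 all [574.9 354.7  53.1  49.9  61.2] toprect [575.2 355.1  52.   49.8  61.2]
 obj [319. 192.] 414 top 0.086 all [548.1   5.2 102.   73.1  -2.9] toprect [558.4   5.6  82.5  74.7 -12.1]
 obj [249. 200.] 235 top 0.027 all [530.7 208.1  62.3  61.  -88. ] toprect [531.4 208.4  61.9  61.2 -53.1]
 obj [448. 204.] 247 top 0.09 all [ 543.2 -366.4   36.8   36.5   53.2] toprect [ 543.5 -367.4   36.4   35.1   35.5]
 obj [396. 208.] 322 top 0.12 all [ 522.6 -217.6   49.    44.6   43.8] toprect [ 524.5 -219.5   23.    20.7  -41.8]
 obj [288. 228.] 330 top 0.045 all [453.2  87.7  79.7  32.2  59.9] toprect [453.3  87.7  79.6  32.2  60.1]
 obj [413. 263.] 405 top 0.052 all [ 374.3 -271.4   58.2   57.8   46.9] toprect [ 374.1 -271.7   57.7   57.5  -43.1]
scene bench z -0.001631961991291897
 green [313. 270.] [635.4 112.1  84.2  37.3
[... 245 characters left out ...]
 [ 377.9 -268.3   58.6   56.     1.2]
 obj [212. 117.] 402 top 0.087 all [ 549.7 -361.4   36.5   33.3  -41.3] toprect [ 549.  -362.6   35.    30.9  -37.2]
 obj [254. 144.] 698 top 0.114 all [ 531.9 -210.4   50.5   39.4  -29.9] toprect [ 528.1 -217.    23.5   21.8   50.8]
 obj [305. 208.] 1370 top 0.082 all [560.5  -2.1  99.4  74.4  53.9] toprect [564.7   3.2  84.5  74.5  61. ]
 obj [367. 211.] 597 top 0.043 all [456.6  89.9  83.5  33.3  59.7] toprect [456.5  89.8  81.8  33.3  59.7]
 obj [383. 269.] 491 top 0.024 all [534.8 211.3  63.5  62.8  29.5] toprect [534.8 211.3  63.5  62.8  29.5]
 obj [425. 330.] 1015 top 0.05 all [578.6 356.8  51.6  51.1  62.1] toprect [578.4 356.8  51.3  50.9  61.8]
```

```bash
cat > g.py <<'E'
from cell import *
from h import *
def go(x,y,z,yaw):   # mm, deg -> step_arm numbers from the current measured pose
    s=observe();p=s["ee_pos"]*1000;a=s["tcp_rot"][2];r=np.radians(a)
    d=np.array([x,y,z])-p; w=(yaw-a+180)%360-180
    print("x %.3f y %.3f z %.3f spin %.2f"%((d[0]*np.cos(r)+d[1]*np.sin(r))/50,(d[0]*np.sin(r)-d[1]*np.cos(r))/50,-d[2]/50,-w/5),"| at",p.round(1),round(a,2),"t",round(s["time_s"],1),"F",s["wrist_force"].round(1),"q",s["q"].round())
def look(x,y,rad=60,zmin=14,zmax=130,save=None):  # mm: object rects and green rects near x,y
    c=camera_info("wrist");p,d=get_image("wrist");P=cloud(c,d,True)*1000
    if save: cv2.imwrite(save,p[:,:,::-1])
    near=(d>0)&(np.hypot(P[...,0]-x,P[...,1]-y)<rad)
    b=P[near&(abs(P[...,2]-3)<12)][:,2]; print("bench/disc z",np.percentile(b,[10,50,90]).round(1) if len(b) else None)
    Q=P[near&(P[...,2]>zmin)&(P[...,2]<zmax)]
    if len(Q)>60:
        zt=np.percentile(Q[:,2],95); T=Q[Q[:,2]>zt-9]
        print("obj top",zt.round(1),"all",rect(Q[:,:2]/1000),"top",rect(T[:,:2]/1000),len(T))
    for k in greens(p):
        w=onplane(c,k,.006,True)
        if np.hypot(*(w.mean(0)*1000-[x,y]))<rad: print("green",k.mean(0).round(),rect(w))
E
python3 -c "
from g import *
go(577,356,200,151.5)"
```

```text
x -9.616 y -1.435 z 1.205 spin 3.07 | at [125.2 535.3 260.2] 166.84 t 0.1 F [ 0.2  0.1 -0.2] q [ 65.  22.  74.   0.  84. -12.]
```

>>> {"op": "step_arm", "data": {"targets": [{"x":-9.616,"y":-1.435,"z":1.2,"spin":3.07,"jaw":88},{"x":-9.616,"y":-1.435,"z":1.2,"spin":3.07,"jaw":88},{"x":-9.616,"y":-1.435,"z":1.2,"spin":3.07,"jaw":88},{"x":-9.616,"y":-1.435,"z":1.2,"spin":3.07,"jaw":88},{"x":-9.616,"y":-1.435,"z":1.2,"spin":3.07,"jaw":88},{"x":-9.616,"y":-1.435,"z":1.2,"spin":3.07,"jaw":88},{"x":-9.616,"y":-1.435,"z":1.2,"spin":3.07,"jaw":88},{"x":-9.616,"y":-1.435,"z":1.2,"spin":3.07,"jaw":88},{"x":-9.616,"y":-1.435,"z":1.2,"spin":3.07,"jaw":88},{"x":-9.616,"y":-1.435,"z":1.2,"spin":3.07,"jaw":88},{"x":-9.616,"y":-1.435,"z":1.2,"spin":3.07,"jaw":88},{"x":-9.616,"y":-1.435,"z":1.2,"spin":3.07,"jaw":88},{"x":-9.616,"y":-1.435,"z":1.2,"spin":3.07,"jaw":88},{"x":-9.616,"y":-1.435,"z":1.2,"spin":3.07,"jaw":88}]}}

```text
time_s: 1.5
ee_pos: [0.576, 0.357, 0.2013]
tcp_rot: [180.0, 0.0, 151.6]
wrist_force: [-0.5, 0.6, -0.0]
width: 1.0
grip_force: 0.0
```

```bash
python3 -c "
from g import *
go(577,356,200,151.5)
look(577,356,save='pics/w1.png')
p,d=get_image('top');cv2.imwrite('pics/t1.png',cv2.resize(p[80:320,100:420,::-1],None,fx=2,fy=2))"
```

```text
x -0.027 y -0.008 z 0.026 spin 0.02 | at [576.  357.  201.3] 151.58 t 1.5 F [-0.5  0.6 -0. ] q [ 22.  37.  57.   0.  86. -40.]
bench/disc z [-1.6 -0.6  0.4]
obj top 50.4 all [575.5 356.5  50.9  50.6 -28.6] top [575.5 356.5  50.8  50.6 -28.6] 2938
```

View pics/w1.png

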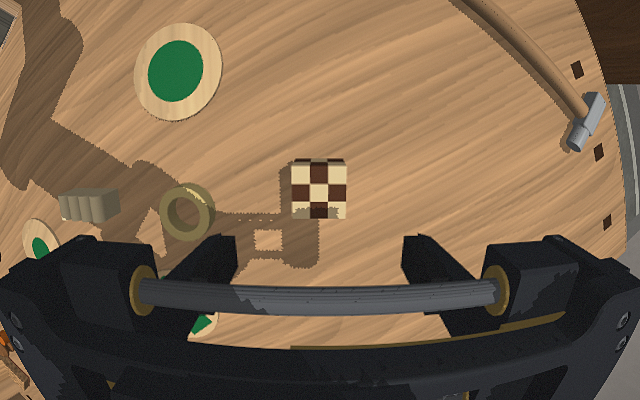

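View pics/t1.png

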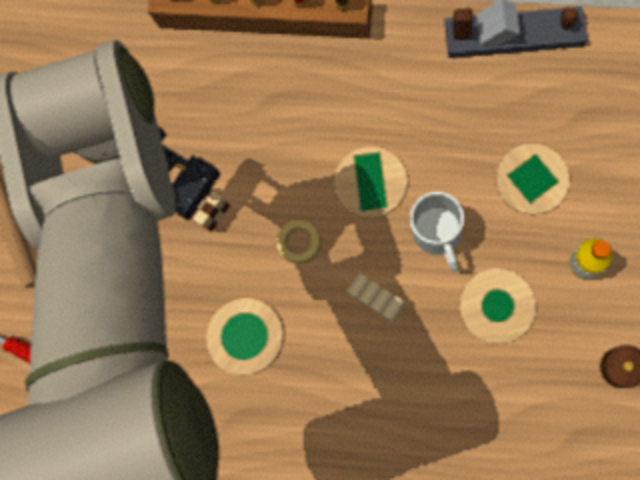

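The wrist view shows the block square in the jaws at (319,190); the body is long along the closing line. Descend and grip.

>>> {"op": "step_arm", "data": {"targets": [{"z":1,"jaw":88},{"z":2,"jaw":88},{"z":2.6,"jaw":88},{"z":3.1,"jaw":88},{"z":3.4,"jaw":88},{"z":3.4,"jaw":88},{"z":3.4,"jaw":88},{"z":3.4,"jaw":40},{"z":3.4,"jaw":40},{"z":3.4,"jaw":40},{"z":3.4,"jaw":40},{"z":3.4,"jaw":40},{"z":3.4,"jaw":40},{"z":3.4,"jaw":40}]}}

```text
validation failed for argument at $.ta...
```

```bash
python3 -c "
from g import *
go(575.5,356.5,200,151.5);s=observe();print(s['width']*88,s['grip_force'])"
```

```text
x 0.010 y -0.014 z 0.026 spin 0.01 | at [576.3 356.9 201.3] 151.56 t 1.6 F [ 0.3 -0.1 -1.2] q [ 22.  37.  57.   0.  86. -40.]
87.4762883870498 0.0
```

>>> {"op": "step_arm", "data": {"targets": [{"x":0,"y":0,"z":1,"spin":0,"jaw":88},{"x":0,"y":0,"z":2,"spin":0,"jaw":88},{"x":0,"y":0,"z":2.6,"spin":0,"jaw":88},{"x":0,"y":0,"z":3.1,"spin":0,"jaw":88},{"x":0,"y":0,"z":3.4,"spin":0,"jaw":88},{"x":0,"y":0,"z":3.4,"spin":0,"jaw":88},{"x":0,"y":0,"z":3.4,"spin":0,"jaw":40},{"x":0,"y":0,"z":3.4,"spin":0,"jaw":40},{"x":0,"y":0,"z":3.4,"spin":0,"jaw":40},{"x":0,"y":0,"z":3.4,"spin":0,"jaw":40},{"x":0,"y":0,"z":3.4,"spin":0,"jaw":40},{"x":0,"y":0,"z":3.4,"spin":0,"jaw":40},{"x":0,"y":0,"z":3.4,"spin":0,"jaw":40}]}}

```text
time_s: 2.9
ee_pos: [0.5772, 0.3562, 0.0312]
tcp_rot: [180.0, 0.0, 151.5]
wrist_force: [-0.4, -0.4, 4.7]
width: 0.566
grip_force: 30.0
```

```bash
python3 -c "
from g import *
go(652,-135,200,130.5)"
```

```text
x -6.004 y -7.918 z -3.375 spin 4.20 | at [577.2 356.2  31.2] 151.48 t 2.9 F [-0.4 -0.4  4.7] q [ 22.  47.  68.  -0.  66. -40.]
```

>>> {"op": "step_arm", "data": {"targets": [{"x":0,"y":0,"z":-0.5,"spin":0,"jaw":40},{"x":0,"y":0,"z":-1.4,"spin":0,"jaw":40},{"x":0,"y":0,"z":-2.4,"spin":0,"jaw":40},{"x":-0.2,"y":-0.2,"z":-3.38,"spin":0,"jaw":40},{"x":-6.0,"y":-7.92,"z":-3.38,"spin":4.2,"jaw":40},{"x":-6.0,"y":-7.92,"z":-3.38,"spin":4.2,"jaw":40},{"x":-6.0,"y":-7.92,"z":-3.38,"spin":4.2,"jaw":40},{"x":-6.0,"y":-7.92,"z":-3.38,"spin":4.2,"jaw":40},{"x":-6.0,"y":-7.92,"z":-3.38,"spin":4.2,"jaw":40},{"x":-6.0,"y":-7.92,"z":-3.38,"spin":4.2,"jaw":40},{"x":-6.0,"y":-7.92,"z":-3.38,"spin":4.2,"jaw":40},{"x":-6.0,"y":-7.92,"z":-3.38,"spin":4.2,"jaw":40},{"x":-6.0,"y":-7.92,"z":-3.38,"spin":4.2,"jaw":40},{"x":-6.0,"y":-7.92,"z":-3.38,"spin":4.2,"jaw":40},{"x":-6.0,"y":-7.92,"z":-3.38,"spin":4.2,"jaw":40},{"x":-6.0,"y":-7.92,"z":-3.38,"spin":4.2,"jaw":40},{"x":-6.0,"y":-7.92,"z":-3.38,"spin":4.2,"jaw":40}]}}

```text
time_s: 4.6
ee_pos: [0.6515, -0.1338, 0.1996]
tcp_rot: [-180.0, -0.0, 130.5]
wrist_force: [-0.1, -0.4, -1.2]
width: 0.561
grip_force: 30.0
```

```bash
python3 -c "
from g import *
look(652,-135,rad=80,zmin=110,zmax=220,save='pics/w2.png')
go(652,-135,37.5,130.5)
"
```

```text
bench/disc z [-1.2  4.1  6.3]
obj top 218.6 all [ 650.6 -133.1   82.8   51.9   39.9] top [ 650.6 -133.1   82.8   51.9   39.9] 11118
green [319. 178.] [ 648.4 -131.3   57.    45.    40.5]
x -0.028 y -0.012 z 3.245 spin 0.02 | at [ 651.6 -133.5  199.8] 130.58 t 4.7 F [ 0.2 -0.1 -1.4] q [-22.  36.  60.   0.  84. -62.]
```

View pics/w2.png

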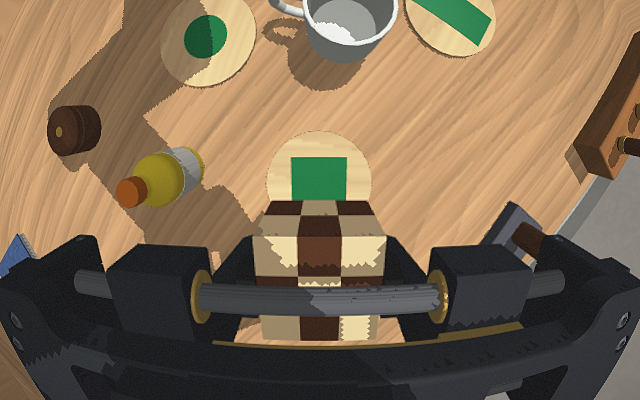

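>>> {"op": "step_arm", "data": {"targets": [{"x":-0.045,"y":-0.016,"z":0.9,"spin":0.02,"jaw":40},{"x":-0.045,"y":-0.016,"z":1.8,"spin":0.02,"jaw":40},{"x":-0.045,"y":-0.016,"z":2.5,"spin":0.02,"jaw":40},{"x":-0.045,"y":-0.016,"z":2.9,"spin":0.02,"jaw":40},{"x":-0.045,"y":-0.016,"z":3.12,"spin":0.02,"jaw":40},{"x":-0.045,"y":-0.016,"z":3.2,"spin":0.02,"jaw":40},{"x":-0.045,"y":-0.016,"z":3.23,"spin":0.02,"jaw":40},{"x":-0.045,"y":-0.016,"z":3.24,"spin":0.02,"jaw":40},{"x":-0.045,"y":-0.016,"z":3.24,"spin":0.02,"jaw":40}]}}

```text
time_s: 5.55
ee_pos: [0.6529, -0.1373, 0.0388]
tcp_rot: [180.0, 0.1, 130.4]
wrist_force: [0.3, 0.2, -0.2]
width: 0.566
grip_force: 30.0
```

```bash
python3 -c "
from g import *
go(652.4,-135.8,37.5,130.5)
"
```

```text
x 0.030 y 0.012 z 0.027 spin -0.02 | at [ 652.9 -137.3   38.8] 130.39 t 5.5 F [ 0.3  0.2 -0.2] q [-22.  45.  70.   0.  65. -62.]
```

>>> {"op": "step_arm", "data": {"targets": [{"x":0.02,"y":0.01,"z":0.015,"spin":0,"jaw":40},{"x":0.02,"y":0.01,"z":0.03,"spin":0,"jaw":40},{"x":0.02,"y":0.01,"z":0.03,"spin":0,"jaw":40}]}}

```text
time_s: 5.85
ee_pos: [0.6524, -0.1361, 0.0372]
tcp_rot: [180.0, 0.0, 130.4]
wrist_force: [-2.2, 1.3, 5.8]
width: 0.568
grip_force: 30.0
```

Contact. Release and rise, then look.

>>> {"op": "step_arm", "data": {"targets": [{"x":0,"y":0,"z":0,"spin":0,"jaw":55},{"x":0,"y":0,"z":0,"spin":0,"jaw":65},{"x":0,"y":0,"z":0,"spin":0,"jaw":80},{"x":0,"y":0,"z":0,"spin":0,"jaw":80},{"x":0,"y":0,"z":-0.6,"spin":0,"jaw":80},{"x":0,"y":0,"z":-1.5,"spin":0,"jaw":80},{"x":0,"y":0,"z":-2.5,"spin":0,"jaw":88},{"x":0,"y":0,"z":-3.4,"spin":0,"jaw":88},{"x":0,"y":0,"z":-3.4,"spin":0,"jaw":88}]}}

```text
time_s: 6.75
ee_pos: [0.654, -0.1368, 0.2134]
tcp_rot: [179.7, 0.6, 130.4]
wrist_force: [0.6, 0.5, -0.1]
width: 0.999
grip_force: 0.0
```

```bash
python3 -c "
from g import *
look(652,-135,rad=60,save='pics/w3.png')
go(546,-364.5,200,130.5)
"
```

```text
bench/disc z [-0.4  5.2  6.3]
obj top 56.4 all [ 650.8 -135.    50.8   50.7  -50. ] top [ 650.9 -135.1   50.7   50.6   40.2] 2878
green [317. 151.] [ 634.9 -116.2   55.9    6.5   39.4]
x -2.087 y -4.586 z 0.190 spin -0.02 | at [ 653.  -136.4  209.5] 130.39 t 6.8 F [ 0.1  0.3 -2. ] q [-22.  36.  59.  -0.  85. -62.]
```

View pics/w3.png

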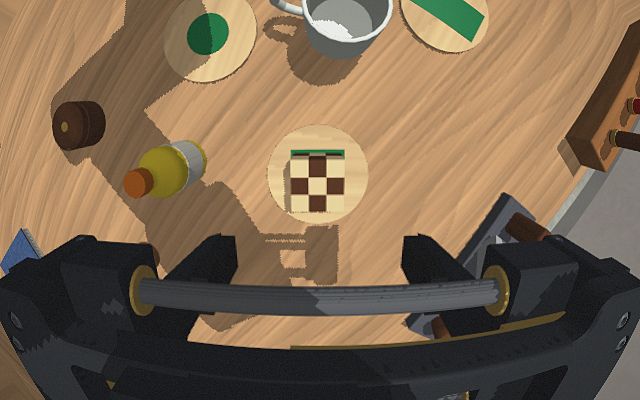

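Block is on its footprint within ~1 mm (green strip at (317,151), block at (317,180)). Next, the spindle.

>>> {"op": "step_arm", "data": {"targets": [{"x":-2.09,"y":-4.59,"z":0.19,"spin":0,"jaw":88},{"x":-2.09,"y":-4.59,"z":0.19,"spin":0,"jaw":88},{"x":-2.09,"y":-4.59,"z":0.19,"spin":0,"jaw":88},{"x":-2.09,"y":-4.59,"z":0.19,"spin":0,"jaw":88},{"x":-2.09,"y":-4.59,"z":0.19,"spin":0,"jaw":88},{"x":-2.09,"y":-4.59,"z":0.19,"spin":0,"jaw":88},{"x":-2.09,"y":-4.59,"z":0.19,"spin":0,"jaw":88},{"x":-2.09,"y":-4.59,"z":0.19,"spin":0,"jaw":88},{"x":-2.09,"y":-4.59,"z":0.19,"spin":0,"jaw":88}]}}

```text
time_s: 7.7
ee_pos: [0.5459, -0.3629, 0.1965]
tcp_rot: [180.0, -0.0, 130.5]
wrist_force: [-1.1, 0.4, -0.8]
width: 0.999
grip_force: 0.0
```

```bash
python3 -c "
from g import *
look(546,-364.5,rad=50,zmin=60)
look(546,-364.5,rad=50,zmin=83)
go(546,-364.5,57,130.5)
"
```

```text
bench/disc z [-1.5 -0.6  0.6]
obj top 90.0 all [ 544.3 -367.4   37.2   37.1  -46.8] top [ 544.8 -367.1   36.3   36.2   28.7] 1498
bench/disc z [-1.6 -0.6  0.6]
obj top 90.1 all [ 544.2 -366.8   33.3   32.9  -50.6] top [ 544.2 -366.8   33.3   32.9  -50.6] 1308
x -0.023 y -0.014 z 2.795 spin -0.00 | at [ 545.8 -363.2  196.7] 130.49 t 7.8 F [-0.3  0.1  0.5] q [-44.  35.  62.   0.  83. -84.]
```

>>> {"op": "step_arm", "data": {"targets": [{"x":-0.04,"y":-0.06,"z":0.9,"spin":0,"jaw":88},{"x":-0.04,"y":-0.06,"z":1.8,"spin":0,"jaw":88},{"x":-0.04,"y":-0.06,"z":2.4,"spin":0,"jaw":88},{"x":-0.04,"y":-0.06,"z":2.7,"spin":0,"jaw":88},{"x":-0.04,"y":-0.06,"z":2.78,"spin":0,"jaw":80},{"x":-0.04,"y":-0.06,"z":2.78,"spin":0,"jaw":70},{"x":-0.04,"y":-0.06,"z":2.78,"spin":0,"jaw":60},{"x":-0.04,"y":-0.06,"z":2.78,"spin":0,"jaw":52},{"x":-0.04,"y":-0.06,"z":2.78,"spin":0,"jaw":47},{"x":-0.04,"y":-0.06,"z":2.78,"spin":0,"jaw":43},{"x":-0.04,"y":-0.06,"z":2.78,"spin":0,"jaw":40},{"x":-0.04,"y":-0.06,"z":2.78,"spin":0,"jaw":37},{"x":-0.04,"y":-0.06,"z":2.78,"spin":0,"jaw":32},{"x":-0.04,"y":-0.06,"z":2.78,"spin":0,"jaw":30},{"x":-0.04,"y":-0.06,"z":2.78,"spin":0,"jaw":30}]}}

```text
time_s: 9.3
ee_pos: [0.5442, -0.3679, 0.0579]
tcp_rot: [180.0, 0.0, 130.4]
wrist_force: [0.5, 0.9, 2.3]
width: 0.422
grip_force: 30.0
```

```bash
python3 -c "
from g import *
go(454.5,-90,200,130.5)
"
```

```text
x 5.397 y 2.234 z -2.842 spin -0.02 | at [ 544.2 -367.9   57.9] 130.38 t 9.3 F [0.5 0.9 2.3] q [-44.  43.  71.   0.  66. -85.]
```

>>> {"op": "step_arm", "data": {"targets": [{"x":0,"y":0,"z":-0.5,"spin":0,"jaw":30},{"x":0,"y":0,"z":-1.3,"spin":0,"jaw":30},{"x":0,"y":0,"z":-2.2,"spin":0,"jaw":30},{"x":0,"y":0,"z":-2.84,"spin":0,"jaw":30},{"x":5.4,"y":2.23,"z":-2.84,"spin":0,"jaw":30},{"x":5.4,"y":2.23,"z":-2.84,"spin":0,"jaw":30},{"x":5.4,"y":2.23,"z":-2.84,"spin":0,"jaw":30},{"x":5.4,"y":2.23,"z":-2.84,"spin":0,"jaw":30},{"x":5.4,"y":2.23,"z":-2.84,"spin":0,"jaw":30},{"x":5.4,"y":2.23,"z":-2.84,"spin":0,"jaw":30},{"x":5.4,"y":2.23,"z":-2.84,"spin":0,"jaw":30},{"x":5.4,"y":2.23,"z":-2.84,"spin":0,"jaw":30},{"x":5.4,"y":2.23,"z":-2.84,"spin":0,"jaw":30}]}}

```text
time_s: 10.6
ee_pos: [0.4546, -0.091, 0.1997]
tcp_rot: [-180.0, 0.0, 130.3]
wrist_force: [0.3, -0.6, -1.3]
width: 0.419
grip_force: 30.0
```

```bash
python3 -c "
from g import *
look(454.5,-90,rad=80,zmin=140,save='pics/w4.png')
go(454.5,-90,63.5,130.5)
"
```

```text
bench/disc z [-1.2  3.4  6.1]
green [320. 180.] [452.4 -88.1  47.3  42.8  40.3]
x 0.018 y 0.014 z 2.722 spin -0.04 | at [454.6 -91.1 199.6] 130.31 t 10.7 F [-0.1 -0.4 -1.4] q [-26.  17.  93.  -0.  70. -66.]
```

View pics/w4.png

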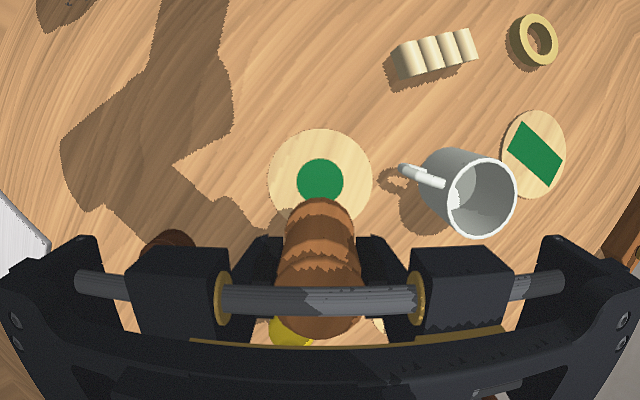

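>>> {"op": "step_arm", "data": {"targets": [{"x":0.02,"y":0.01,"z":0.9,"spin":0,"jaw":30},{"x":0.02,"y":0.01,"z":1.7,"spin":0,"jaw":30},{"x":0.02,"y":0.01,"z":2.3,"spin":0,"jaw":30},{"x":0.02,"y":0.01,"z":2.55,"spin":0,"jaw":30},{"x":0.02,"y":0.01,"z":2.64,"spin":0,"jaw":30},{"x":0.02,"y":0.01,"z":2.68,"spin":0,"jaw":30},{"x":0.02,"y":0.01,"z":2.7,"spin":0,"jaw":30},{"x":0.02,"y":0.01,"z":2.7,"spin":0,"jaw":30}]}}

```text
time_s: 11.45
ee_pos: [0.4542, -0.0893, 0.0653]
tcp_rot: [180.0, 0.1, 130.4]
wrist_force: [-0.0, 0.8, -0.9]
width: 0.42
grip_force: 30.0
```

```bash
python3 -c "
from g import *
go(454.3,-90,64,130.5)
"
```

```text
x -0.012 y -0.008 z 0.027 spin -0.03 | at [454.2 -89.3  65.3] 130.37 t 11.4 F [-0.   0.8 -0.9] q [-26.  28. 103.  -0.  48. -66.]
```

>>> {"op": "step_arm", "data": {"targets": [{"x":-0.01,"y":-0.01,"z":0.015,"spin":0,"jaw":30},{"x":-0.01,"y":-0.01,"z":0.03,"spin":0,"jaw":30},{"x":-0.01,"y":-0.01,"z":0.03,"spin":0,"jaw":30}]}}

```text
time_s: 11.75
ee_pos: [0.4541, -0.0898, 0.0639]
tcp_rot: [180.0, 0.1, 130.4]
wrist_force: [-0.2, -1.1, 3.7]
width: 0.423
grip_force: 30.0
```

>>> {"op": "step_arm", "data": {"targets": [{"x":0,"y":0,"z":0,"spin":0,"jaw":42},{"x":0,"y":0,"z":0,"spin":0,"jaw":50},{"x":0,"y":0,"z":0,"spin":0,"jaw":65},{"x":0,"y":0,"z":0,"spin":0,"jaw":75},{"x":0,"y":0,"z":0,"spin":0,"jaw":80},{"x":0,"y":0,"z":-0.6,"spin":0,"jaw":80},{"x":0,"y":0,"z":-1.5,"spin":0,"jaw":80},{"x":0,"y":0,"z":-2.5,"spin":0,"jaw":88},{"x":0,"y":0,"z":-2.9,"spin":0,"jaw":88},{"x":0,"y":0,"z":-2.9,"spin":0,"jaw":88}]}}

```text
time_s: 12.75
ee_pos: [0.4547, -0.09, 0.2109]
tcp_rot: [179.9, 0.3, 130.4]
wrist_force: [1.3, 0.5, -0.8]
width: 1.0
grip_force: 0.0
```

```bash
python3 -c "
from g import *
look(454.5,-90,rad=60,zmin=80,save='pics/w5.png')
go(376,-270,200,130.5)
"
```

```text
bench/disc z [-0.2  5.2  6.3]
obj top 96.1 all [453.  -89.2  37.1  36.8 -52.7] top [453.7 -89.6  36.1  35.8  60.7] 1431
green [319. 169.] [449.1 -82.9  47.3  31.4  36.1]
x -1.737 y -3.524 z 0.177 spin -0.02 | at [453.9 -89.7 208.8] 130.39 t 12.8 F [-1.1 -0.1 -0.9] q [-26.  16.  93.   0.  71. -66.]
```

View pics/w5.png

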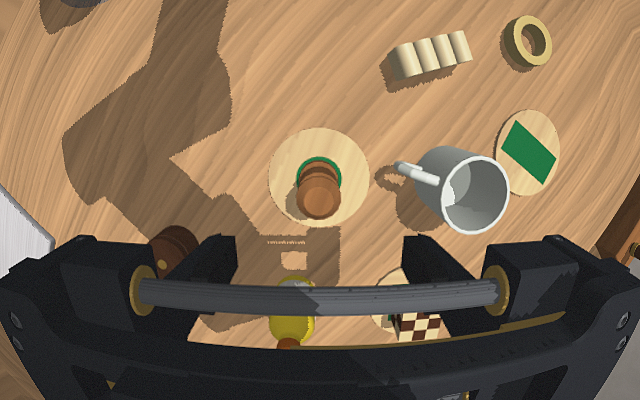

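Spindle upright, the green ring around it looks even. Next, the round box.

>>> {"op": "step_arm", "data": {"targets": [{"x":-1.74,"y":-3.52,"z":0.18,"spin":0,"jaw":88},{"x":-1.74,"y":-3.52,"z":0.18,"spin":0,"jaw":88},{"x":-1.74,"y":-3.52,"z":0.18,"spin":0,"jaw":88},{"x":-1.74,"y":-3.52,"z":0.18,"spin":0,"jaw":88},{"x":-1.74,"y":-3.52,"z":0.18,"spin":0,"jaw":88},{"x":-1.74,"y":-3.52,"z":0.18,"spin":0,"jaw":88},{"x":-1.74,"y":-3.52,"z":0.18,"spin":0,"jaw":88},{"x":-1.74,"y":-3.52,"z":0.18,"spin":0,"jaw":88}]}}

```text
time_s: 13.6
ee_pos: [0.3765, -0.2687, 0.1989]
tcp_rot: [180.0, -0.1, 130.5]
wrist_force: [-1.4, 0.1, 0.5]
width: 0.998
grip_force: 0.0
```

```bash
python3 -c "
from g import *
look(376,-270,rad=60)
go(376,-270,31,130.5)
"
```

```text
bench/disc z [-1.6 -0.6  0.3]
obj top 50.4 all [ 374.1 -271.1   59.8   58.8  -70.3] top [ 374.3 -271.2   59.4   58.6  -70.3] 3145
x -0.011 y -0.024 z 3.361 spin 0.00 | at [ 376.5 -268.8  199.1] 130.5 t 13.7 F [-0.1  0.3  0.3] q [-50.  17.  94.   0.  70. -91.]
```

>>> {"op": "step_arm", "data": {"targets": [{"x":-0.01,"y":-0.06,"z":0.9,"spin":0,"jaw":88},{"x":-0.01,"y":-0.06,"z":1.9,"spin":0,"jaw":88},{"x":-0.01,"y":-0.06,"z":2.7,"spin":0,"jaw":88},{"x":-0.01,"y":-0.06,"z":3.2,"spin":0,"jaw":88},{"x":-0.01,"y":-0.06,"z":3.35,"spin":0,"jaw":88},{"x":-0.01,"y":-0.06,"z":3.35,"spin":0,"jaw":80},{"x":-0.01,"y":-0.06,"z":3.35,"spin":0,"jaw":72},{"x":-0.01,"y":-0.06,"z":3.35,"spin":0,"jaw":66},{"x":-0.01,"y":-0.06,"z":3.35,"spin":0,"jaw":62},{"x":-0.01,"y":-0.06,"z":3.35,"spin":0,"jaw":58},{"x":-0.01,"y":-0.06,"z":3.35,"spin":0,"jaw":50},{"x":-0.01,"y":-0.06,"z":3.35,"spin":0,"jaw":50},{"x":-0.01,"y":-0.06,"z":3.35,"spin":0,"jaw":50}]}}

```text
time_s: 14.95
ee_pos: [0.3744, -0.2725, 0.0325]
tcp_rot: [180.0, 0.1, 130.4]
wrist_force: [0.7, 2.3, 7.4]
width: 0.664
grip_force: 30.0
```

```bash
python3 -c "
from g import *
go(389.5,279,200,130.5)
"
```

```text
x 8.207 y 7.375 z -3.350 spin -0.02 | at [ 374.4 -272.5   32.5] 130.38 t 14.9 F [0.7 2.3 7.4] q [-51.  32. 105.   0.  43. -91.]
```

>>> {"op": "step_arm", "data": {"targets": [{"x":0,"y":0,"z":-0.5,"spin":0,"jaw":50},{"x":0,"y":0,"z":-1.4,"spin":0,"jaw":50},{"x":0,"y":0,"z":-2.4,"spin":0,"jaw":50},{"x":0,"y":0,"z":-3.35,"spin":0,"jaw":50},{"x":8.2,"y":7.38,"z":-3.35,"spin":0,"jaw":50},{"x":8.2,"y":7.38,"z":-3.35,"spin":0,"jaw":50},{"x":8.2,"y":7.38,"z":-3.35,"spin":0,"jaw":50},{"x":8.2,"y":7.38,"z":-3.35,"spin":0,"jaw":50},{"x":8.2,"y":7.38,"z":-3.35,"spin":0,"jaw":50},{"x":8.2,"y":7.38,"z":-3.35,"spin":0,"jaw":50},{"x":8.2,"y":7.38,"z":-3.35,"spin":0,"jaw":50},{"x":8.2,"y":7.38,"z":-3.35,"spin":0,"jaw":50},{"x":8.2,"y":7.38,"z":-3.35,"spin":0,"jaw":50},{"x":8.2,"y":7.38,"z":-3.35,"spin":0,"jaw":50},{"x":8.2,"y":7.38,"z":-3.35,"spin":0,"jaw":50},{"x":8.2,"y":7.38,"z":-3.35,"spin":0,"jaw":50},{"x":8.2,"y":7.38,"z":-3.35,"spin":0,"jaw":50},{"x":8.2,"y":7.38,"z":-3.35,"spin":0,"jaw":50},{"x":8.2,"y":7.38,"z":-3.35,"spin":0,"jaw":50},{"x":8.2,"y":7.38,"z":-3.35,"spin":0,"jaw":50}]}}

```text
time_s: 16.95
ee_pos: [0.3898, 0.2781, 0.1994]
tcp_rot: [-180.0, 0.0, 130.3]
wrist_force: [0.0, -1.2, -1.8]
width: 0.664
grip_force: 30.0
```

```bash
python3 -c "
from g import *
look(389.5,279,rad=90,zmin=140)
go(389.5,279,40,130.5)
"
```

```text
bench/disc z [-1.3  0.1  6.1]
green [319. 176.] [383.9 285.1  67.5  52.6  39.2]
x 0.016 y 0.005 z 3.188 spin -0.04 | at [389.8 278.2 199.4] 130.28 t 17.0 F [-0.2  0.6 -1.8] q [ 21.  18.  91.  -0.  71. -19.]
```

>>> {"op": "step_arm", "data": {"targets": [{"x":0.025,"y":0,"z":0.9,"spin":0,"jaw":50},{"x":0.025,"y":0,"z":1.9,"spin":0,"jaw":50},{"x":0.025,"y":0,"z":2.7,"spin":0,"jaw":50},{"x":0.025,"y":0,"z":3.0,"spin":0,"jaw":50},{"x":0.025,"y":0,"z":3.13,"spin":0,"jaw":50},{"x":0.025,"y":0,"z":3.18,"spin":0,"jaw":50},{"x":0.025,"y":0,"z":3.2,"spin":0,"jaw":50},{"x":0.025,"y":0,"z":3.2,"spin":0,"jaw":50}]}}

```text
time_s: 17.8
ee_pos: [0.3892, 0.2802, 0.0401]
tcp_rot: [179.9, 0.0, 130.4]
wrist_force: [-0.0, 0.3, -1.4]
width: 0.664
grip_force: 30.0
```

```bash
python3 -c "
from g import *
go(389,279.2,38.5,130.5)
"
```

```text
x -0.012 y -0.016 z 0.032 spin -0.02 | at [389.2 280.2  40.1] 130.38 t 17.8 F [-0.   0.3 -1.4] q [ 22.  32. 102.  -0.  46. -19.]
```

>>> {"op": "step_arm", "data": {"targets": [{"x":-0.01,"y":-0.01,"z":0.015,"spin":0,"jaw":50},{"x":-0.01,"y":-0.01,"z":0.03,"spin":0,"jaw":50},{"x":-0.01,"y":-0.01,"z":0.035,"spin":0,"jaw":50}]}}

```text
time_s: 18.1
ee_pos: [0.3889, 0.2794, 0.0385]
tcp_rot: [179.9, 0.0, 130.4]
wrist_force: [-3.1, -0.9, 13.1]
width: 0.661
grip_force: 30.0
```

>>> {"op": "step_arm", "data": {"targets": [{"x":0,"y":0,"z":0,"spin":0,"jaw":64},{"x":0,"y":0,"z":0,"spin":0,"jaw":72},{"x":0,"y":0,"z":0,"spin":0,"jaw":80},{"x":0,"y":0,"z":0,"spin":0,"jaw":84},{"x":0,"y":0,"z":-0.6,"spin":0,"jaw":84},{"x":0,"y":0,"z":-1.5,"spin":0,"jaw":84},{"x":0,"y":0,"z":-2.5,"spin":0,"jaw":88},{"x":0,"y":0,"z":-3.4,"spin":0,"jaw":88},{"x":0,"y":0,"z":-3.4,"spin":0,"jaw":88}]}}

```text
time_s: 19.0
ee_pos: [0.3904, 0.2802, 0.2127]
tcp_rot: [179.4, 0.2, 130.4]
wrist_force: [-0.7, 1.2, -0.1]
width: 0.999
grip_force: 0.0
```

```bash
python3 -c "
from g import *
look(389,279,rad=60,save='pics/w6.png')
go(454,88,200,150)
"
```

```text
bench/disc z [-0.5  5.2  6.3]
obj top 56.3 all [387.8 280.   59.7  59.4 -82.3] top [387.8 279.7  59.4  59.2   7.3] 3008
green [316. 161.] [378.2 291.6  67.7  34.1  38.3]
x -3.757 y -1.500 z 0.193 spin -3.92 | at [389.4 279.7 209.7] 130.39 t 19.1 F [-1.6  0.3 -0.5] q [ 22.  17.  90.   0.  72. -19.]
```

View pics/w6.png

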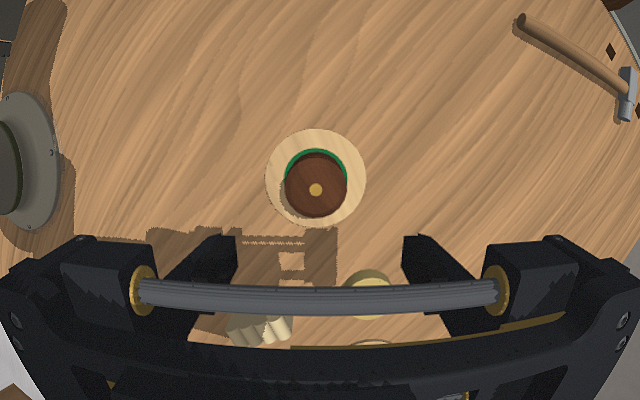

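Round box sits centred. Next, the wave bar, gripped by its ends so the long body stays clear of the mug.

>>> {"op": "step_arm", "data": {"targets": [{"x":-3.76,"y":-1.5,"z":0.2,"spin":-3.92,"jaw":88},{"x":-3.76,"y":-1.5,"z":0.2,"spin":-3.92,"jaw":88},{"x":-3.76,"y":-1.5,"z":0.2,"spin":-3.92,"jaw":88},{"x":-3.76,"y":-1.5,"z":0.2,"spin":-3.92,"jaw":88},{"x":-3.76,"y":-1.5,"z":0.2,"spin":-3.92,"jaw":88},{"x":-3.76,"y":-1.5,"z":0.2,"spin":-3.92,"jaw":88},{"x":-3.76,"y":-1.5,"z":0.2,"spin":-3.92,"jaw":88},{"x":-3.76,"y":-1.5,"z":0.2,"spin":-3.92,"jaw":88},{"x":-3.76,"y":-1.5,"z":0.2,"spin":-3.92,"jaw":88}]}}

```text
time_s: 19.95
ee_pos: [0.4529, 0.0886, 0.1973]
tcp_rot: [-180.0, -0.0, 150.1]
wrist_force: [0.0, 0.9, -0.4]
width: 0.999
grip_force: 0.0
```

```bash
python3 -c "
from g import *
look(454,88,rad=60,save='pics/w7.png')
go(454,88,90,150)
"
```

```text
bench/disc z [-1.6 -0.6  0.4]
obj top 43.8 all [453.4  89.3  80.1  33.1  59.9] top [453.6  89.2  80.1  32.7  60.2] 2880
x -0.022 y 0.001 z 2.148 spin 0.02 | at [453.   88.5 197.4] 150.08 t 20.0 F [0.7 0.2 0.4] q [ -4.  17.  94.   0.  70. -64.]
```

View pics/w7.png

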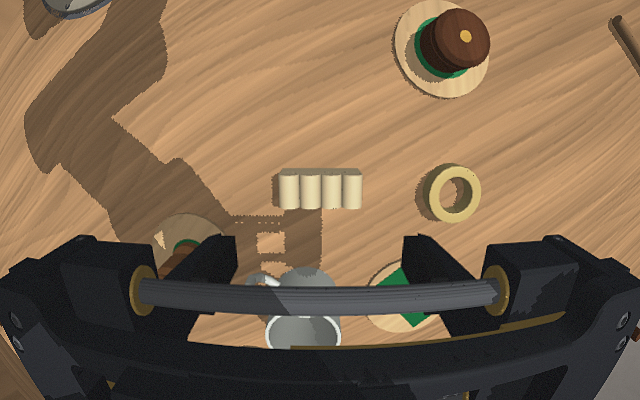

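Bar is centred between the jaws at (320,188). Descend slowly over its ends.

>>> {"op": "step_arm", "data": {"targets": [{"x":0,"y":0.015,"z":0.8,"spin":0,"jaw":88},{"x":0,"y":0.015,"z":1.6,"spin":0,"jaw":88},{"x":0,"y":0.015,"z":2.2,"spin":0,"jaw":88},{"x":0,"y":0.015,"z":2.45,"spin":0,"jaw":88},{"x":0,"y":0.015,"z":2.5,"spin":0,"jaw":88},{"x":0,"y":0.015,"z":2.5,"spin":0,"jaw":88}]}}

```text
time_s: 20.6
ee_pos: [0.4538, 0.0886, 0.0727]
tcp_rot: [-180.0, -0.0, 150.0]
wrist_force: [-0.4, 0.4, 0.9]
width: 1.001
grip_force: 0.0
```

```bash
python3 -c "
from g import *
go(453.5,89.2,29,150)
look(454,88,rad=60,zmax=48,save='pics/w8.png')
"
```

```text
x 0.012 y 0.007 z 0.873 spin 0.01 | at [453.8  88.6  72.7] 150.03 t 20.6 F [-0.4  0.4  0.9] q [ -4.  27. 103.  -0.  50. -64.]
bench/disc z [-1.4 -0.6  0.5]
obj top 43.7 all [453.7  89.3  80.   33.4  60.2] top [453.8  89.3  79.9  33.3  60.2] 7794
```

View pics/w8.png

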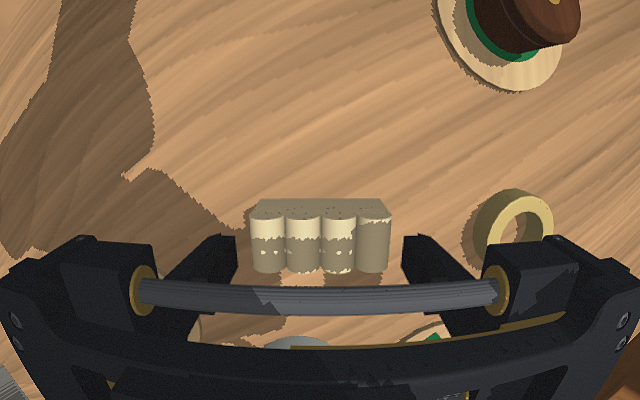

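Bar spans columns 248–391 between fingertips at 236 and 402: even gaps. Down and close.

>>> {"op": "step_arm", "data": {"targets": [{"x":0.01,"y":0.005,"z":0.2,"spin":0,"jaw":88},{"x":0.01,"y":0.005,"z":0.35,"spin":0,"jaw":88},{"x":0.01,"y":0.005,"z":0.5,"spin":0,"jaw":88},{"x":0.01,"y":0.005,"z":0.65,"spin":0,"jaw":88},{"x":0.01,"y":0.005,"z":0.8,"spin":0,"jaw":88},{"x":0.01,"y":0.005,"z":0.87,"spin":0,"jaw":88},{"x":0.01,"y":0.005,"z":0.87,"spin":0,"jaw":84},{"x":0.01,"y":0.005,"z":0.87,"spin":0,"jaw":81},{"x":0.01,"y":0.005,"z":0.87,"spin":0,"jaw":78},{"x":0.01,"y":0.005,"z":0.87,"spin":0,"jaw":72},{"x":0.01,"y":0.005,"z":0.87,"spin":0,"jaw":70},{"x":0.01,"y":0.005,"z":0.87,"spin":0,"jaw":70}]}}

```text
time_s: 21.85
ee_pos: [0.4535, 0.0887, 0.0291]
tcp_rot: [180.0, 0.0, 150.0]
wrist_force: [-0.2, -0.1, 1.2]
width: 0.904
grip_force: 30.0
```

```bash
python3 -c "
from g import *
go(633,112,200,101.4)
"
```

```text
x -2.875 y 2.200 z -3.417 spin 9.72 | at [453.5  88.7  29.1] 149.98 t 21.9 F [-0.2 -0.1  1.2] q [ -4.  32. 105.  -0.  43. -64.]
```

>>> {"op": "step_arm", "data": {"targets": [{"x":0,"y":0,"z":-0.5,"spin":0,"jaw":70},{"x":0,"y":0,"z":-1.4,"spin":0,"jaw":70},{"x":0,"y":0,"z":-2.4,"spin":0,"jaw":70},{"x":0,"y":0,"z":-3.4,"spin":0,"jaw":70},{"x":-2.88,"y":2.2,"z":-3.42,"spin":9.72,"jaw":70},{"x":-2.88,"y":2.2,"z":-3.42,"spin":9.72,"jaw":70},{"x":-2.88,"y":2.2,"z":-3.42,"spin":9.72,"jaw":70},{"x":-2.88,"y":2.2,"z":-3.42,"spin":9.72,"jaw":70},{"x":-2.88,"y":2.2,"z":-3.42,"spin":9.72,"jaw":70},{"x":-2.88,"y":2.2,"z":-3.42,"spin":9.72,"jaw":70},{"x":-2.88,"y":2.2,"z":-3.42,"spin":9.72,"jaw":70},{"x":-2.88,"y":2.2,"z":-3.42,"spin":9.72,"jaw":70},{"x":-2.88,"y":2.2,"z":-3.42,"spin":9.72,"jaw":70}]}}

```text
time_s: 23.15
ee_pos: [0.633, 0.1118, 0.2001]
tcp_rot: [-180.0, 0.0, 101.5]
wrist_force: [-0.4, 0.1, -0.1]
width: 0.906
grip_force: 30.0
```

```bash
python3 -c "
from g import *
look(633,112,rad=80,zmin=140,zmax=220,save='pics/w9.png')
go(633,112,36.5,101.4)
"
```

```text
bench/disc z [-1.1  4.7  6.4]
obj top 214.9 all [632.7 111.9 113.3  34.1  10.8] top [632.7 111.9 113.3  34.1  10.8] 8558
green [320. 182.] [633.4 112.3  88.   38.9  11.5]
x 0.003 y -0.000 z 3.272 spin 0.01 | at [633.  111.9 200.1] 101.47 t 23.2 F [ 0.  -0.4 -0.6] q [ -1.  34.  64.  -0.  82. -12.]
```

View pics/w9.png

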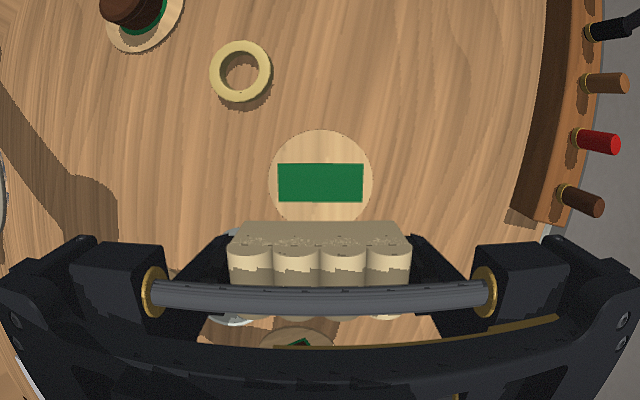

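Footprint fully visible at (320,182), 11.5°, under the held bar. Lower.

>>> {"op": "step_arm", "data": {"targets": [{"x":0.005,"y":0.01,"z":0.9,"spin":0,"jaw":70},{"x":0.005,"y":0.01,"z":1.8,"spin":0,"jaw":70},{"x":0.005,"y":0.01,"z":2.6,"spin":0,"jaw":70},{"x":0.005,"y":0.01,"z":3.0,"spin":0,"jaw":70},{"x":0.005,"y":0.01,"z":3.18,"spin":0,"jaw":70},{"x":0.005,"y":0.01,"z":3.24,"spin":0,"jaw":70},{"x":0.005,"y":0.01,"z":3.27,"spin":0,"jaw":70},{"x":0.005,"y":0.01,"z":3.27,"spin":0,"jaw":70}]}}

```text
time_s: 24.0
ee_pos: [0.6342, 0.1122, 0.0377]
tcp_rot: [179.9, 0.0, 101.4]
wrist_force: [-0.1, -0.1, 0.5]
width: 0.905
grip_force: 30.0
```

```bash
python3 -c "
from g import *
go(633.3,112.3,35,101.4)
"
```

```text
x 0.005 y -0.017 z 0.054 spin -0.00 | at [634.2 112.2  37.7] 101.4 t 24.0 F [-0.1 -0.1  0.5] q [ -0.  43.  74.  -0.  62. -12.]
```

>>> {"op": "step_arm", "data": {"targets": [{"x":0.005,"y":-0.01,"z":0.02,"spin":0,"jaw":70},{"x":0.005,"y":-0.01,"z":0.035,"spin":0,"jaw":70},{"x":0.005,"y":-0.01,"z":0.045,"spin":0,"jaw":70},{"x":0.005,"y":-0.01,"z":0.045,"spin":0,"jaw":70}]}}

```text
time_s: 24.4
ee_pos: [0.6332, 0.1124, 0.0352]
tcp_rot: [180.0, 0.0, 101.4]
wrist_force: [-1.3, 0.5, 4.7]
width: 0.907
grip_force: 30.0
```

Contact. Release, rise, look.

>>> {"op": "step_arm", "data": {"targets": [{"x":0,"y":0,"z":0,"spin":0,"jaw":83},{"x":0,"y":0,"z":0,"spin":0,"jaw":87},{"x":0,"y":0,"z":0,"spin":0,"jaw":88},{"x":0,"y":0,"z":0,"spin":0,"jaw":88},{"x":0,"y":0,"z":-0.3,"spin":0,"jaw":88},{"x":0,"y":0,"z":-0.8,"spin":0,"jaw":88},{"x":0,"y":0,"z":-1.5,"spin":0,"jaw":88},{"x":0,"y":0,"z":-2.4,"spin":0,"jaw":88},{"x":0,"y":0,"z":-3.4,"spin":0,"jaw":88},{"x":0,"y":0,"z":-3.4,"spin":0,"jaw":88}]}}

```text
time_s: 25.4
ee_pos: [0.6351, 0.1125, 0.2129]
tcp_rot: [179.2, 0.2, 101.4]
wrist_force: [0.7, 0.2, 0.8]
width: 0.997
grip_force: 0.0
```

```bash
python3 -c "
from g import *
look(633,112,rad=60)
go(300,300,200,101.4)
p,d=get_image('scene');cv2.imwrite('pics/s2.png',p[:,:,::-1])
c=camera_info('scene');P=cloud(c,d)*1000
for n,x,y,z in(('mug',562,3,70),('glue',529,-215,40)):
    Q=P[(np.hypot(P[...,0]-x,P[...,1]-y)<60)&(P[...,2]>z)&(P[...,2]<130)];print(n,rect(Q[:,:2]/1000))
f=np.load('scene0.npz');P=cloud(c,f['d'])*1000
for n,x,y,z in(('mug',562,3,70),('glue',529,-215,40)):
    Q=P[(np.hypot(P[...,0]-x,P[...,1]-y)<60)&(P[...,2]>z)&(P[...,2]<130)];print('before',n,rect(Q[:,:2]/1000))
"
```

```text
bench/disc z [-0.4  5.3  6.4]
obj top 49.9 all [632.8 112.7  80.1  32.7  11.1] top [632.8 112.7  79.4  32.7  11.1] 2640
green [315. 163.] [629.9 128.4  86.9   8.8  10.5]
x 4.997 y -5.807 z 0.178 spin -0.00 | at [634.  112.4 208.9] 101.39 t 25.4 F [-1.6 -0.  -1.6] q [ -0.  33.  63.   0.  83. -12.]
mug [573.9  25.1  72.1  36.8 -24.2]
glue [ 531.4 -210.1   50.3   37.8  -25.9]
before mug [563.9   2.   87.3  74.4  60.1]
before glue [ 531.8 -210.5   50.5   39.3  -29.9]
```

View pics/s2.png

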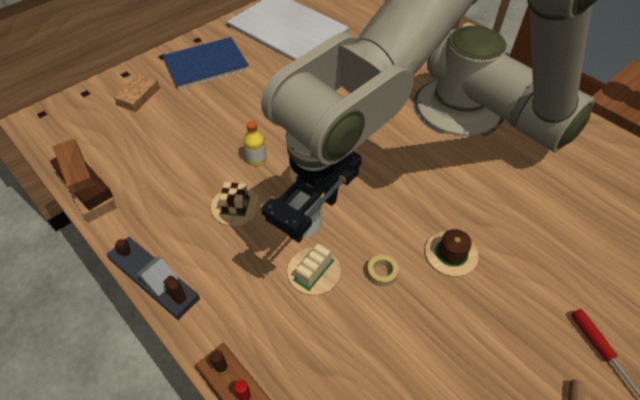

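All four stand; the mug is hidden by the gripper. Back off and check once.

>>> {"op": "step_arm", "data": {"targets": [{"x":5,"y":-5,"z":-0.5,"spin":0,"jaw":88},{"x":5,"y":-5,"z":-0.5,"spin":0,"jaw":88},{"x":5,"y":-5,"z":-0.5,"spin":0,"jaw":88},{"x":5,"y":-5,"z":-0.5,"spin":0,"jaw":88},{"x":5,"y":-5,"z":-0.5,"spin":0,"jaw":88},{"x":5,"y":-5,"z":-0.5,"spin":0,"jaw":88},{"x":5,"y":-5,"z":-0.5,"spin":0,"jaw":88},{"x":5,"y":-5,"z":-0.5,"spin":0,"jaw":88},{"x":5,"y":-5,"z":-0.5,"spin":0,"jaw":88},{"x":5,"y":-5,"z":-0.5,"spin":0,"jaw":88},{"x":5,"y":-5,"z":-0.5,"spin":0,"jaw":88}]}}

```text
time_s: 26.6
ee_pos: [0.3397, 0.3074, 0.2287]
tcp_rot: [-179.9, 0.0, 101.3]
wrist_force: [0.7, 0.3, -0.1]
width: 1.001
grip_force: 0.0
```

```bash
python3 -c "
from g import *
p,d=get_image('scene')
c=camera_info('scene');P=cloud(c,d)*1000
for n,x,y,z,h in(('mug',562,3,70,100),('glue',529,-215,40,130),('block',653,-134,20,70),('spindle',457,-88,60,110),('box',391,279,20,70),('wave',636,113,20,70)):
    Q=P[(np.hypot(P[...,0]-x,P[...,1]-y)<60)&(P[...,2]>z)&(P[...,2]<h)];print(n,rect(Q[:,:2]/1000) if len(Q)>9 else None, Q[:,2].max() if len(Q) else 0)
"
```

```text
mug [564.8   2.9  85.1  74.2  61.6] 87.08443279715272
glue [ 531.7 -212.4   49.6   39.8  -41.7] 120.46325932032786
block [ 653.3 -134.4   55.    52.1   40. ] 59.281176108062716
spindle [460.1 -86.4  36.7  31.9 -63.7] 96.74763340804826
box [392.3 280.5  59.3  59.  -68.3] 58.723262732011335
wave [635.8 113.2  79.6  33.8  10.9] 52.22878742850001
```

All in place, with the mug and glue bottle unmoved.

```bash
python3 -c "
from cell import *
print(close_job())"
```

```text
the job is handed in; nothing more can be done
None
```

All four samples stand upright on their matching discs, within about 1–2 mm of centre and the block and bar within about 1° of their footprints; the mug and glue bottle are where they were, and I handed the job in at about 27 s.

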